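Take the stapler out of the sliding-door case

ROBOT

A 7-joint arm with a two-finger parallel gripper is mounted at the origin on a cart in front of the work surface, level with it; the furniture and walls round the work are solid. World frame = base frame: x ahead of the robot, y to its left, z up, the work surface at z = 0. Lengths are in m, angles in rad, forces in N, time in s.
With the tool pointing down it reaches from about 0.4 to 0.75 m from the base axis. Payload 19.5 kg.
Tool frame: the origin (TCP) lies midway between the tips of the shut fingers; the grasp point (between the pads) lies 19 mm behind it; z points along the fingers, y is the line along which they close (so a half turn about z gives the same grasp; the last joint's range is limited). The gripper opens to 85 mm and grips with 20 to 120 N. Pads are 22 mm wide; open, the fingers measure 114 mm over their backs; the gripper's body (76 mm by 85 mm) begins 54 mm behind the grasp point. The pads swing forward as they close: fully open they stand 13 mm farther back than shut.
Start: joints at [1.284, 0.707, -0.028, 1.485, 0.022, 0.951, -0.075], TCP at [0.139, -0.558, 0.231] pointing down, gripper open.
Joint ranges: [-2.71, 2.71], [-0.32, 2.16], [-1.57, 1.52], [0, 2.45], [-1.46, 4.6], [0, 2.02], [-2.83, 2.83]. Speed limits (rad/s): [1.89, 1.89, 2.57, 2.57, 3.01, 3.01, 3.01].

INTERFACE

Orientations are given as a rotation vector (axis times angle).
In Python, from station import get_obs, camera, get_calibration, ticket gives the robot as it stands.
- The arm moves only by the tool play_rows, never from a script. Its argument "commands" is text: rows parted by semicolons, each of 4 numbers parted by spaces: the shift along the tool's x, y, z in mm, then the turn about the tool's z in units of 6 degrees (1.0 is 6 degrees). A call has 1 to 10 rows; each row is the pose to reach, as a shift and turn from the pose commanded when the call began, along the tool's axes at that moment; what a row does not reach only later rows make up. A row lasts 1/12 s, in which the tool goes at most 41.7 mm and 7.16 degrees, less where a joint would pass 70% of its speed; a pose out of reach is approached as far as the arm can. A call with a gripper value outside its range is refused whole. "hand" is the finger opening in mm, from 0 to 85.4, set as the call begins (left out, the last holds). The fingers move at their own pace and stop on an object; the grip force is fixed at half the most. Time passes only in rows, so rows that repeat a pose let the fingers close. It gives the time, the measured TCP pose, the force, the opening and the grip force at its end, in the units of the state.
- get_obs(): the state, without advancing time (a new reading comes with each control period).
- camera(name): name is "side" or "top" or "wrist"; returns (picture, depth): 480x640x3 uint8, red, green, blue; 480x640 float32, m along the optical axis (not along the pixel's ray), 0 where there is no reading.
- get_calibration(name): a dict with "intrinsics" (3x3 intrinsics, pixels), "R" (3x3) and "t" (3): a world point X has camera coordinates R X + t; the wrist camera has in their place "hand_eye" (4x4, takes a point from camera to tool coordinates, whose origin is the TCP and whose axes are the flange's). Camera axes: x right, y down, z forward; pixel columns grow to the right and rows downward; lengths in m; the calibration is good to about 2 mm. A picture is of the moment at which its call begins: read the wrist's pose just before it. get_calibration takes no time and is no camera call.
- ticket.finish_job(): hands the job in; it is judged then, once.
The state is a dict: "time_s": time; "joint_positions": joint angles; "qd": joint speeds; "joint_torque": joint torques, N m; "tool_pos": TCP position; "ee_rot": TCP orientation; "contact_force": force on the tool from outside, world axes, zero at the start; "ft_torque": the same for the moment, N m; "width": finger opening in m; "finger_force": force on a finger pad.
Only numpy, scipy, OpenCV 4.12 (cv2) and the standard library are available. Lean on these libraries where they do the work, as an engineer would, in place of code of your own. Each camera call takes 0.05 s, during which the arm holds its last target. There are 200 camera calls.

TASK

The stapler lies in one half of the low wooden case with the two clear sliding doors. Push the door above the stapler fully open, past the other door, and leave the other door shut; then take the stapler out and lay it, standing on its base, lengthways on the middle of the notebook's cover (along its long side), and let go. Don't knock the mouse out of place and leave the mug and the glue stick standing where they are.

Things in the scene. Friction and masses are not known exactly. Their poses are not given: they have to be found in the camera images.
- case: Low case of light wood, fixed, 200 (x) x 386 (y) mm. Origin: centre of its underside; x away from its front, y left. Walls 8 mm, tops 73 (front) to 94 mm (back) above the desk; inner floor at 20 mm. A 44 mm divider at y = 0 makes a left (+y) and a right compartment, each 182 x 184 mm. Two clear sliding doors cover it, sloping 6 degrees up to the back, each with a metal rib near its outer edge.
- door_left (a joint): Left door, 186 x 189 x 4 mm, lower track, its top 76 mm above the desk at mid-case. Metres slid to case -y, under the right door: 0 shut, 0.145 at the stop, fully open (frees the outer 145 mm of the left compartment). Starts up to 0.02 open; about 1.2 N of friction, light damping; stays where left.
- door_right (a joint): Right door, same size, upper track, its top 83 mm above the desk at mid-case. Metres slid to case +y, over the left door: 0 shut, 0.145 at the stop, fully open (frees the outer 145 mm of the right compartment). Starts up to 0.02 open; about 1.2 N of friction, light damping; stays where left.
- door_left_rib (a point): Middle of the top edge of the left door's rib; moves with the door. The rib is 56 mm long (case x) x 10 mm thick (case y) and stands 23 mm up from the door, 12 mm in from the door's outer (+y) edge. Push its outer face towards case -y to open.
- door_right_rib (a point): Middle of the top edge of the right door's rib; moves with the door. The rib is 56 mm long (case x) x 10 mm thick (case y) and stands 16 mm up from the door, 12 mm in from the door's outer (-y) edge. Push its outer face towards case +y to open.
- stapler: Black and silver stapler, 135 x 36 x 42 mm, 0.13 to 0.25 kg, standing on its base in either compartment, about 105 mm left or right of the case's middle, its length within 0.15 rad of case x. Origin: centre of its underside; x along its length, z up. The upper arm, 18 to 42 mm above the underside, is rigid, 22 mm wide: grip it there across y. The base is 36 mm wide, 8 mm high.
- mouse: White computer mouse, 112 x 57 x 22 mm, loose, lying in the other compartment. Origin: centre of its underside.
- notebook: Closed notebook with a pinkish cover, 187 (x) x 126 (y) x 11 mm, fixed to the desk to the left of the case. Origin: centre of its underside; the cover is 11 mm above the desk.
- mug: Dark mug, 90 mm high, between and behind the case and the notebook. Origin: centre of its underside. Leave it alone.
- glue_stick: Standing glue stick, 27 mm across, 98 mm high, behind the case. Origin: centre of its underside. Leave it alone.

How it is judged:
By the outcome, as a careful person would: the job done as asked, in the order asked, and still so for the second after the job is handed in, with the robot touching nothing.
It also fails if it takes over 58 s, if anything falls off the work surface, if the arm or the gripper's body presses on something with over 40 N, if the wrist force passes 120 N, or if a joint passes its speed limit or range.

## Working session

There is one attempt and no reset: what is moved stays moved. The work goes in short steps, Python scripts to look and compute and a tool call to move; the robot and the scene stay as the last step left them, time stands still between calls to the robot, and variables do not carry over. Pictures are saved under pics/ and viewed, at most 10 in all, crops included, and the job is handed in when it is done.

Besides the shell and the picture viewer there is one more tool, called by a JSON object that holds its "api" and its "payload", one argument or row to a line. play_rows: Moves the arm, as the interface text tells. Its arguments: {"type":"object","properties":{"commands":{"type":"string"},"hand":{"type":"number"}},"required":["commands"]}

```bash
mkdir -p pics; cat > h.py <<'E'
import numpy as np, cv2
from station import get_obs, camera, get_calibration, ticket
from scipy.spatial.transform import Rotation as Ro
def cam(n):
    o=get_obs(); im,d=camera(n); c=get_calibration(n); K=np.array(c['intrinsics'])
    if n=='wrist':
        T=np.eye(4);T[:3,:3]=Ro.from_rotvec(o['ee_rot']).as_matrix();T[:3,3]=o['tool_pos']
        W=T@np.array(c['hand_eye'])
    else:
        R=np.array(c['R']);W=np.eye(4);W[:3,:3]=R.T;W[:3,3]=-R.T@np.array(c['t'])
    return im,d,K,W
def ray(K,W,u,v):
    r=W[:3,:3]@np.linalg.solve(K,[u,v,1.]); return W[:3,3],r
def onz(K,W,u,v,z):
    p,r=ray(K,W,u,v); return p+r*(z-p[2])/r[2]
def dpt(K,W,d,u,v):
    p,r=ray(K,W,u,v); return p+r*float(d[int(v),int(u)])
def save(n,im): cv2.imwrite('pics/'+n+'.png',im[:,:,::-1])
E
python3 - <<'E'
from h import *
np.set_printoptions(precision=3,suppress=True)
print(get_obs())
for n in('top','side'):
    im,d,K,W=cam(n); save(n+'0',im); np.savez(n+'0.npz',im=im,d=d,K=K,W=W); print(n,W,K[0,0],(d>0).mean())
E
```

```text
{'time_s': 0.0, 'joint_positions': array([ 1.284,  0.707, -0.028,  1.485,  0.022,  0.951, -0.076]), 'qd': array([-0.001,  0.001,  0.002, -0.   ,  0.   ,  0.002, -0.001]), 'joint_torque': array([ -0.001, -88.321,   1.234, -23.616,   0.017,   0.007,  -0.   ]), 'tool_pos': array([ 0.139, -0.558,  0.231]), 'ee_rot': array([-3.117, -0.383,  0.   ]), 'contact_force': array([-0.215,  0.381, -0.248]), 'ft_torque': array([-0.028,  0.014,  0.04 ]), 'finger_force': 0.0, 'width': 0.085169433421436}
top [[-0.017 -0.996  0.087  0.5  ]
 [-1.     0.015 -0.023  0.037]
 [ 0.021 -0.087 -0.996  1.167]
 [ 0.     0.     0.     1.   ]] 486.67359364240275 0.9958951822916666
side [[ 0.995 -0.065  0.08   0.51 ]
 [-0.102 -0.481  0.871 -0.941]
 [-0.019 -0.874 -0.486  0.614]
 [ 0.     0.     0.     1.   ]] 499.2286283622005 0.995947265625
```

View pics/top0.png

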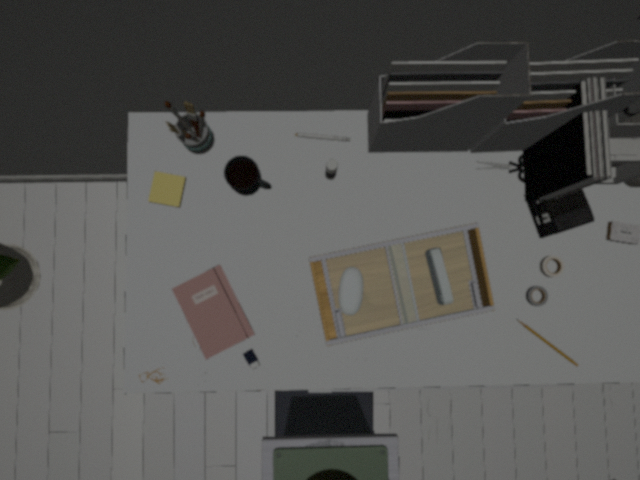

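View pics/side0.png

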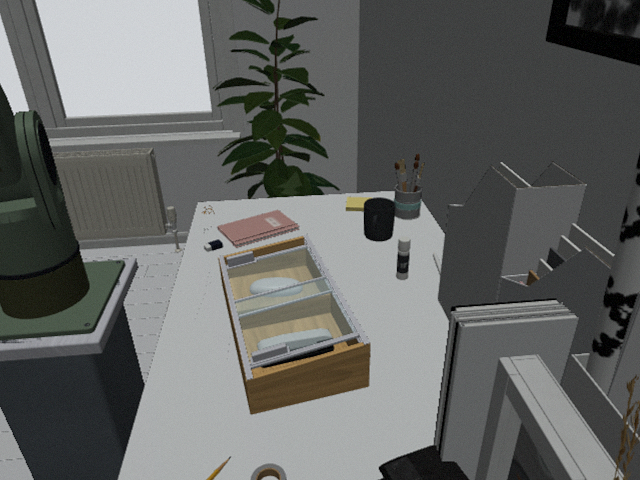

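Top view: case at cols 310–494, rows 224–344, yawed about 12°. The stapler is in the right compartment near (440,277), the mouse is left near (351,290), and the notebook is at (213,310). The side view agrees.

```bash
python3 - <<'E'
from h import *
np.set_printoptions(precision=3,suppress=True)
L=lambda n:[np.load(n+'0.npz')[k] for k in('im','d','K','W')]
def cloud(d,K,W):
    v,u=np.mgrid[:480,:640]; r=np.stack([u,v,np.ones_like(u)],-1)@np.linalg.inv(K).T*d[...,None]
    return r@W[:3,:3].T+W[:3,3]
im,d,K,W=L('top'); P=cloud(d,K,W)
reg=np.zeros(d.shape,bool); reg[210:360,295:510]=1
ms=reg&(P[...,2]>.012)&(P[...,2]<.15)
ms=cv2.morphologyEx(ms.astype(np.uint8),cv2.MORPH_OPEN,np.ones((3,3)))
c=max(cv2.findContours(ms,0,2)[0],key=cv2.contourArea); 
q=P[ms>0]; print('case',cv2.minAreaRect(q[:,:2].astype(np.float32)),len(q))
print('desk z',np.median(P[340:370,500:600,2]))
for (u,v) in[(352,290),(440,277),(370,310),(430,310),(400,290),(485,265),(410,285),(465,270)]: print((u,v),P[v,u],im[v,u])
# notebook
hsv=cv2.cvtColor(im,cv2.COLOR_RGB2HSV)
def pink(im):
    h=im.astype(int); m=((h[...,0]-h[...,1]>25)&(abs(h[...,1]-h[...,2])<25)).astype(np.uint8)
    m=cv2.morphologyEx(m,cv2.MORPH_CLOSE,np.ones((9,9))); c=max(cv2.findContours(m,0,2)[0],key=cv2.contourArea); return c
c=pink(im); w=np.array([onz(K,W,u,v,.011) for u,v in c[:,0]]); print('nb top',cv2.minAreaRect(w[:,:2].astype(np.float32)))
m=np.zeros(d.shape,np.uint8);cv2.drawContours(m,[c],-1,1,-1);print('nb z depth',np.median(P[...,2][m>0]))
a=cv2.resize(im[205:360,295:510],None,fx=3.6,fy=3.6,interpolation=cv2.INTER_CUBIC); a=np.clip(a.astype(float)*1.5,0,255).astype(np.uint8)
save('crop',a)
im,d,K,W=L('side'); S=cloud(d,K,W); c=pink(im[:250,:330]); w=np.array([onz(K,W,u,v,.011) for u,v in c[:,0]]); print('nb side',cv2.minAreaRect(w[:,:2].astype(np.float32)))
m=np.zeros(d.shape,np.uint8);cv2.drawContours(m,[c],-1,1,-1);print('nb z depth',np.median(S[...,2][m>0]))
E
```

```text
case ((0.504336953163147, -0.1658151000738144), (0.20048730075359344, 0.3869413137435913), 10.827821731567383) 15455
desk z 0.0016395272980752607
(352, 290) [ 0.491 -0.053  0.078] [117 121 121]
(440, 277) [ 0.516 -0.25   0.083] [113 116 115]
(370, 310) [ 0.445 -0.093  0.068] [106  99  79]
(430, 310) [ 0.443 -0.226  0.078] [109  99  80]
(400, 290) [ 0.489 -0.159  0.084] [100  99  92]
(485, 265) [ 0.542 -0.352  0.084] [106  90  69]
(410, 285) [ 0.5   -0.182  0.083] [107 109 107]
(465, 270) [ 0.531 -0.307  0.083] [108  99  79]Traceback (most recent call last):
  File "<stdin>", line 20, in <module>
  File "<stdin>", line 19, in pink
ValueError: max() iterable argument is empty
```

```bash
python3 - <<'E'
from h import *
np.set_printoptions(precision=3,suppress=True)
L=lambda n:[np.load(n+'0.npz')[k] for k in('im','d','K','W')]
def cloud(d,K,W):
    v,u=np.mgrid[:480,:640]; r=np.stack([u,v,np.ones_like(u)],-1)@np.linalg.inv(K).T*d[...,None]
    return r@W[:3,:3].T+W[:3,3]
th=np.radians(10.83); C=np.array([.5043,-.1658]); A=np.array([[np.cos(th),-np.sin(th)],[np.sin(th),np.cos(th)]])
for n in('top','side'):
    im,d,K,W=L(n); P=cloud(d,K,W); h=im.astype(int)
    m=((h[...,0]>h[...,1]*1.25)&(abs(h[...,1]-h[...,2])<.2*h[...,1])&(h[...,0]>50)&(P[...,2]<.03)&(P[...,2]>-.03)&(P[...,0]<.7)&(P[...,1]>.1)&(P[...,1]<.6)).astype(np.uint8)
    m=cv2.morphologyEx(m,cv2.MORPH_CLOSE,np.ones((9,9)))
    c=max(cv2.findContours(m,0,2)[0],key=cv2.contourArea)
    w=np.array([onz(K,W,u,v,.011) for u,v in c[:,0]]); print('nb',n,cv2.minAreaRect(w[:,:2].astype(np.float32)),np.median(P[...,2][m>0]))
    # rib points: above door plane in case frame
    q=(P[...,:2]-C)@A; z=P[...,2]
    plane=.083+np.tan(np.radians(6))*q[...,0]
    for s in(-1,1):
        mm=(s*q[...,1]>.12)&(s*q[...,1]<.182)&(abs(q[...,0])<.04)&(z>plane+(.008 if s<0 else .006))&(z<plane+.04)
        k=q[mm]; print('rib',s,len(k), k.min(0) if len(k) else '',k.max(0) if len(k) else '',np.median(k,0) if len(k) else '',z[mm].max() if len(k) else '')
    # bbox of case in image via side check
    if n=='side':
        mm=(abs(q[...,0])<.12)&(abs(q[...,1])<.21)&(z>.03)&(z<.13); k=q[mm]; print('side case ext',np.percentile(k,[.5,99.5],0))
im,d,K,W=L('top')
a=cv2.resize(im[205:360,295:510],None,fx=3.6,fy=3.6,interpolation=cv2.INTER_CUBIC); a=np.clip(a.astype(float)*1.6,0,255).astype(np.uint8)
save('crop',a)
E
```

```text
nb top ((0.44669967889785767, 0.2698209881782532), (0.17570558190345764, 0.11863034963607788), 26.755578994750977) 0.011138375653017785
rib -1 30 [-0.04  -0.159] [-0.028 -0.149] [-0.034 -0.153] 0.09934660586960709
rib 1 26 [-0.039  0.15 ] [-0.028  0.16 ] [-0.034  0.155] 0.10025318604454037
nb side ((0.44715577363967896, 0.25469014048576355), (0.185561865568161, 0.1325056552886963), 26.367431640625) 0.009007651165078623
rib -1 45 [-0.04  -0.161] [-0.03  -0.149] [-0.035 -0.158] 0.09617144637182706
rib 1 27 [-0.04   0.146] [-0.03   0.159] [-0.035  0.151] 0.09621644078045122
side case ext [[-0.101 -0.194]
 [ 0.097  0.19 ]]
```

View pics/crop.png

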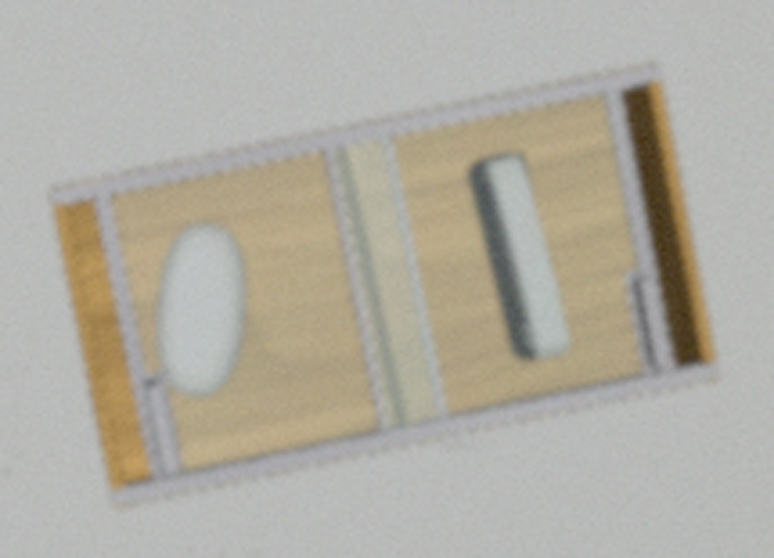

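The case sits at (0.504, −0.166) with a yaw of 10.8°. Both ribs are in the front half and both doors are ~17 mm open. Next I'll get the rib extents and the first move.

```bash
cat >> h.py <<'E'
np.set_printoptions(precision=4,suppress=True)
TH=np.radians(10.83); C=np.array([.5043,-.1658]); A=np.array([[np.cos(TH),-np.sin(TH)],[np.sin(TH),np.cos(TH)]])
def cw(x,y): return C+A@[x,y]
def cloud(d,K,W):
    v,u=np.mgrid[:480,:640]; r=np.stack([u,v,np.ones_like(u)],-1)@np.linalg.inv(K).T*d[...,None]
    return r@W[:3,:3].T+W[:3,3]
def plan(x,y,z,yaw=None):
    o=get_obs(); R=Ro.from_rotvec(o['ee_rot']).as_matrix(); s=R.T@(np.array([x,y,z])-o['tool_pos'])*1000
    y0=np.arctan2(R[1,0],R[0,0]); t=0 if yaw is None else np.degrees((y0-yaw+np.pi/2)%np.pi-np.pi/2)/6
    print('shift mm',s.round(1),'turn',round(t,2),'yaw now',np.degrees(y0).round(2),'tilt',R[:,2],'w',o['width'],'t',o['time_s'])
E
python3 - <<'E'
from h import *
for n in('top','side'):
    f=np.load(n+'0.npz'); P=cloud(f['d'],f['K'],f['W']); q=(P[...,:2]-C)@A; z=P[...,2]
    pl=.083+np.tan(np.radians(6))*q[...,0]
    for s in(-1,1):
        mm=(s*q[...,1]>.11)&(s*q[...,1]<.183)&(q[...,0]>-.088)&(q[...,0]<.04)&(z>pl+.009)&(z<pl+.04)
        k=q[mm]; print(n,'rib',s,len(k),np.percentile(k,[3,50,97],0),z[mm].mean())
for p in[(-.056,.13,.2),(-.056,-.2,.2)]:
    plan(*cw(*p[:2]),p[2],TH)
E
```

```text
top rib -1 137 [[-0.0821 -0.159 ]
 [-0.0555 -0.1532]
 [-0.0299 -0.1488]] 0.09299540994345099
top rib 1 118 [[-0.082   0.1504]
 [-0.0556  0.1551]
 [-0.0296  0.1598]] 0.0937380033202213
side rib -1 238 [[-0.0836 -0.1609]
 [-0.0577 -0.1578]
 [-0.0318 -0.1503]] 0.0904202114753034
side rib 1 125 [[-0.0837  0.1479]
 [-0.0584  0.1518]
 [-0.0324  0.1592]] 0.09013756021908324
shift mm [ 400.4 -424.6   31.3] turn 0.53 yaw now 14.03 tilt [-0.0002  0.0009 -1.    ] w 0.08536183095913488 t 0.1
shift mm [382.  -95.1  31. ] turn 0.53 yaw now 14.03 tilt [-0.0002  0.0009 -1.    ] w 0.08536183095913488 t 0.1
```

{"api": "play_rows", "payload": {
  "commands": "40 -40 0 0; 80 -80 0 0.5; 120 -110 0 0.5; 160 -140 0 0.5; 200 -180 0 0.5; 240 -220 0 0.5; 280 -260 0 0.5; 320 -300 0 0.5; 360 -340 0 0.5; 380 -360 0 0.5",
  "hand": 0
}}

```text
time_s: 0.93
tool_pos: [0.3657, -0.2061, 0.2313]
ee_rot: [-3.127, -0.301, 0.0]
contact_force: [1.7, -0.2, 0.0]
width: -0.0001
finger_force: 0.0
```

```bash
python3 - <<'E'
from h import *
plan(*cw(-.056,.12),.13,TH)
E
```

```text
shift mm [  88.1 -133.3  101.3] turn 0.03 yaw now 11.01 tilt [-0.0001  0.0001 -1.    ] w -7.619829897234687e-05 t 0.9333
```

{"api": "play_rows", "payload": {
  "commands": "22 -33 20 0; 44 -66 40 0; 66 -100 60 0; 88 -133 80 0; 88 -133 100 0; 88 -133 100 0; 88 -133 100 0"
}}

```text
time_s: 1.52
tool_pos: [0.4256, -0.0605, 0.1307]
ee_rot: [-3.127, -0.303, 0.004]
contact_force: [-0.1, -0.3, 0.4]
width: 0.0
finger_force: 0.0
```

```bash
python3 - <<'E'
from h import *
plan(*cw(-.056,.12),.082,TH)
im,d,K,W=cam('wrist'); save('w1',im)
print('tcp case',(get_obs()['tool_pos'][:2]-C)@A)
E
```

```text
shift mm [ 1.7 -1.8 48.7] turn 0.04 yaw now 11.09 tilt [-0.0023  0.     -1.    ] w 2.2167750591991735e-05 t 1.5167
tcp case [-0.0575  0.1174]
```

View pics/w1.png

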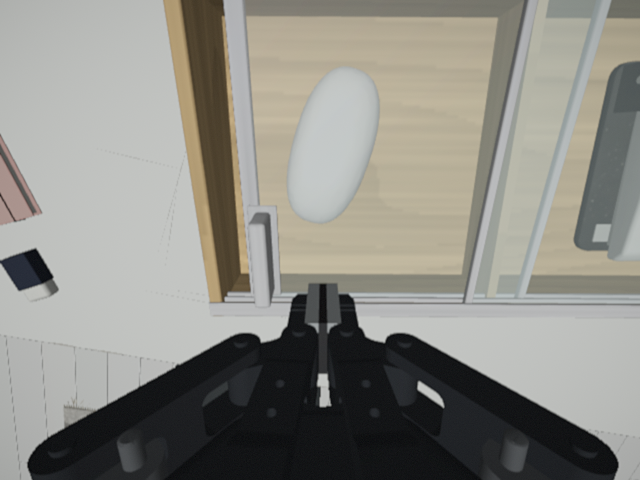

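The wrist view shows the left rib at about (262,255) with a ~17 mm gap behind the left door, and the fingertips inside the rib at (323,290). I'll lower and nudge this door shut first, so the right door's edge can't catch its rib.

{"api": "play_rows", "payload": {
  "commands": "2 0 25 0; 2 0 47 0; 2 0 47 0; 2 -8 47 0; 2 -16 47 0; 2 -22 47 0; 2 -26 47 0; 2 -30 47 0; 2 -30 47 0"
}}

```text
time_s: 2.32
tool_pos: [0.4224, -0.03, 0.0848]
ee_rot: [-3.127, -0.303, -0.001]
contact_force: [-0.2, -0.4, 0.3]
width: -0.0007
finger_force: 0.0
```

```bash
python3 - <<'E'
from h import *
o=get_obs(); print('tcp case',(o['tool_pos'][:2]-C)@A,o['tool_pos'][2],A.T@o['contact_force'][:2],o['contact_force'][2])
f=cam('top'); P=cloud(*f[1:]); q=(P[...,:2]-C)@A; z=P[...,2]; pl=.083+np.tan(np.radians(6))*q[...,0]
im=f[0]; a=cv2.resize(im[205:360,295:510],None,fx=3.6,fy=3.6,interpolation=cv2.INTER_CUBIC); a=np.clip(a.astype(float)*1.6,0,255).astype(np.uint8)
save('crop2',a)
E
```

```text
tcp case [-0.0549  0.1488] 0.08477754405722752 [-0.2906 -0.3234] 0.3303405649805798
```

{"api": "play_rows", "payload": {
  "commands": "0 -3 0 0; 0 -6 0 0; 0 -8 0 0; 0 -8 0 0"
}}

```text
time_s: 2.7
tool_pos: [0.4208, -0.0226, 0.0843]
ee_rot: [-3.127, -0.302, -0.0]
contact_force: [1.0, -1.2, 1.6]
width: -0.0001
finger_force: 0.4
```

```bash
python3 - <<'E'
from h import *
o=get_obs(); print('tcp case',(o['tool_pos'][:2]-C)@A,o['tool_pos'][2],A.T@o['contact_force'][:2],o['contact_force'][2])
im,d,K,W=cam('wrist'); save('w2',im)
E
```

```text
tcp case [-0.0551  0.1563] 0.08431363943192138 [ 0.7289 -1.3623] 1.643861228061406
```

View pics/w2.png

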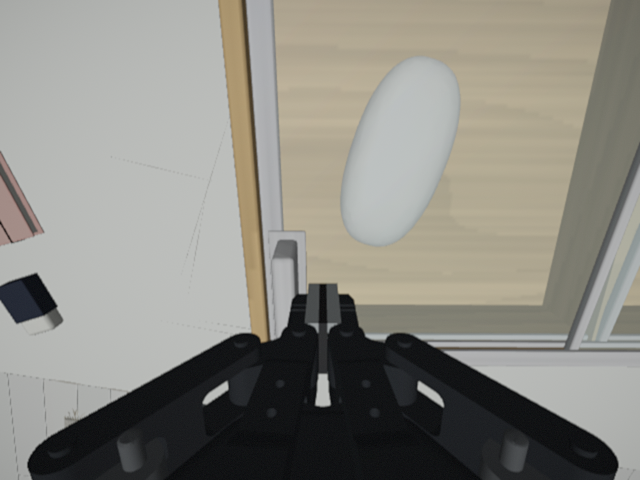

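The left door is nearly shut: almost no gap at (262,200). I'll nudge it a little further.

{"api": "play_rows", "payload": {
  "commands": "0 -2 0 0; 0 -4 0 0; 0 -4 0 0; 0 -4 0 0"
}}

```text
time_s: 3.08
tool_pos: [0.4206, -0.0214, 0.0843]
ee_rot: [3.125, 0.296, 0.002]
contact_force: [3.6, -21.8, -3.7]
width: 0.0001
finger_force: 9.2
```

{"api": "play_rows", "payload": {
  "commands": "0 8 0 0; 0 15 -10 0; 0 20 -40 0; 0 55 -60 0; 0 95 -60 0; 0 135 -60 0; 0 175 -60 0; 0 215 -60 0; 0 255 -60 0; 0 295 -60 0"
}}

```text
time_s: 3.92
tool_pos: [0.4761, -0.3107, 0.1443]
ee_rot: [-3.127, -0.301, 0.001]
contact_force: [-0.2, 0.4, 0.1]
width: -0.0001
finger_force: 0.0
```

```bash
python3 - <<'E'
from h import *
plan(*cw(-.056,-.198),.085,TH)
E
```

```text
shift mm [-1.2 61.  59.3] turn 0.03 yaw now 11.01 tilt [-0.0004  0.0005 -1.    ] w -0.00012845568193370596 t 3.9167
```

{"api": "play_rows", "payload": {
  "commands": "0 30 0 0; 0 61 0 0; 0 61 0 0; 0 61 25 0; 0 61 45 0; 0 61 58 0; 0 61 59 0; 0 61 59 0"
}}

```text
time_s: 4.58
tool_pos: [0.4878, -0.3683, 0.085]
ee_rot: [-3.126, -0.302, 0.002]
contact_force: [0.7, 0.7, 0.6]
width: 0.0001
finger_force: 0.0
```

{"api": "play_rows", "payload": {
  "commands": "0 -10 0 0; 0 -20 0 0; 0 -35 0 0; 0 -50 0 0; 0 -65 0 0; 0 -80 0 0; 0 -95 0 0; 0 -110 0 0; 0 -125 0 0; 0 -130 0 0"
}}

```text
time_s: 5.42
tool_pos: [0.4636, -0.2393, 0.0864]
ee_rot: [-3.127, -0.304, -0.002]
contact_force: [0.3, -0.3, 0.6]
width: -0.0005
finger_force: 0.7
```

```bash
python3 - <<'E'
from h import *
o=get_obs(); print('tcp case',(o['tool_pos'][:2]-C)@A,o['tool_pos'][2],A.T@o['contact_force'][:2],o['contact_force'][2])
plan(*cw(-.056,-.044),.085,TH)
E
```

```text
tcp case [-0.0537 -0.0646] 0.08642973897562284 [ 0.1915 -0.3585] 0.6408511059068082
shift mm [ -2.2 -20.6   1.4] turn 0.05 yaw now 11.11 tilt [ 0.0012  0.0003 -1.    ] w -0.00046948644588336476 t 5.4167
```

{"api": "play_rows", "payload": {
  "commands": "0 -6 2 0; 0 -12 2 0; 0 -16 2 0; 0 -19 2 0; 0 -21 2 0; 0 -21 2 0"
}}

```text
time_s: 5.92
tool_pos: [0.4593, -0.2203, 0.0834]
ee_rot: [3.127, 0.302, 0.0]
contact_force: [0.2, -1.5, 1.3]
width: -0.0004
finger_force: 0.6
```

```bash
python3 - <<'E'
from h import *
o=get_obs(); print('tcp case',(o['tool_pos'][:2]-C)@A,o['tool_pos'][2],A.T@o['contact_force'][:2],o['contact_force'][2])
E
```

```text
tcp case [-0.0544 -0.045 ] 0.08336389636069308 [-0.0341 -1.4923] 1.3370233790609156
```

{"api": "play_rows", "payload": {
  "commands": "0 -2 0 0; 0 -4 0 0; 0 -5 0 0; 0 -5 0 0"
}}

```text
time_s: 6.25
tool_pos: [0.459, -0.219, 0.0836]
ee_rot: [3.122, 0.297, 0.004]
contact_force: [4.1, -23.4, -3.5]
width: 0.0001
finger_force: 10.1
```

{"api": "play_rows", "payload": {
  "commands": "0 8 0 0; 0 15 -15 0; 0 20 -45 0; -10 40 -80 0; -20 55 -110 0; -20 55 -115 0; -20 55 -115 0; -20 55 -115 0",
  "hand": 85
}}

```text
time_s: 6.92
tool_pos: [0.4491, -0.2726, 0.1977]
ee_rot: [-3.126, -0.302, 0.001]
contact_force: [0.2, 0.4, -1.3]
width: 0.0853
finger_force: 0.0
```

```bash
python3 - <<'E'
from h import *
im,d,K,W=cam('wrist'); save('w3',im); np.savez('w3.npz',im=im,d=d,K=K,W=W)
P=cloud(d,K,W); q=(P[...,:2]-C)@A; z=P[...,2]
m=(abs(q[...,0])<.085)&(q[...,1]>-.18)&(q[...,1]<-.04)
for lo,hi in((.05,.07),(.03,.07),(.022,.032)):
    mm=(m&(z>lo)&(z<hi)).astype(np.uint8); mm=cv2.morphologyEx(mm,cv2.MORPH_OPEN,np.ones((5,5)))
    c=[x for x in cv2.findContours(mm,0,2)[0] if cv2.contourArea(x)>500]
    for x in c:
        k=np.zeros_like(mm); cv2.drawContours(k,[x],-1,1,-1); k=(k>0)&(mm>0)
        print(lo,hi,k.sum(),cv2.minAreaRect(q[k].astype(np.float32)),np.median(z[k]),np.percentile(z[k],98))
print('floor',np.median(z[m&(z<.028)&(z>.01)]),W[:3,3])
E
```

```text
0.05 0.07 4338 ((-0.0026255175471305847, -0.09641069173812866), (0.1272658407688141, 0.022444361820816994), 1.1097636222839355) 0.058851176191369675 0.0618002485239389
0.03 0.07 4659 ((-0.0019632354378700256, -0.0959288701415062), (0.12860581278800964, 0.028942327946424484), 1.1018146276474) 0.05864130332394246 0.06176520339040422
0.022 0.032 615 ((-0.01396205648779869, -0.11241188645362854), (0.0959332212805748, 0.004873127210885286), 1.268988847732544) 0.026231829912904903 0.027847388117646442
floor 0.019913251664176734 [ 0.5234 -0.2574  0.3403]
```

View pics/w3.png

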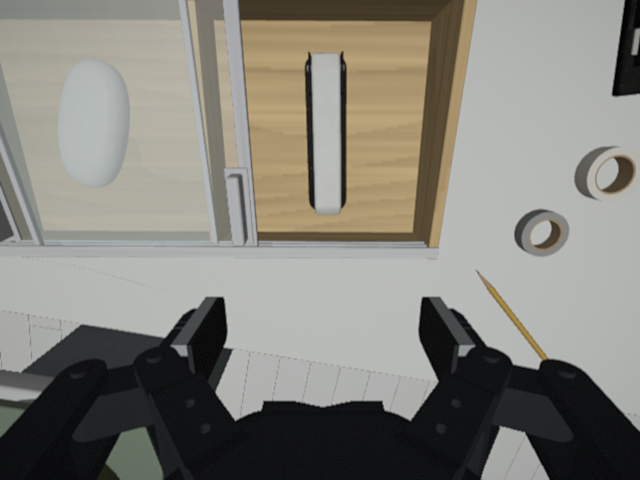

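The right door is fully open, with its edge at col 240. The stapler lies clear at (326,130), standing, top at z = 0.062 as expected (20 + 42 mm).

```bash
python3 - <<'E'
from h import *
plan(*cw(-.0025,-.0965),.13,TH+np.radians(1.1))
# second view check: white strip of stapler in initial top view, ray on z=.061
f=np.load('top0.npz'); im=f['im'].astype(int); m=np.zeros((480,640),np.uint8)
m[245:308,425:458]=((im[245:308,425:458,0]-im[245:308,425:458,2])<6)
c=max(cv2.findContours(m,0,2)[0],key=cv2.contourArea)
w=np.array([(onz(f['K'],f['W'],u,v,.05)[:2]-C)@A for u,v in c[:,0]]); print(cv2.minAreaRect(w.astype(np.float32)))
E
```

```text
shift mm [71.9  2.7 67.1] turn -0.14 yaw now 11.07 tilt [-0.0014  0.0014 -1.    ] w 0.0848023937917611 t 6.9667
((-0.0019142553210258484, -0.09193402528762817), (0.12876951694488525, 0.0349699966609478), 1.2654017210006714)
```

{"api": "play_rows", "payload": {
  "commands": "30 2 20 -0.1; 60 3 40 -0.1; 72 3 60 -0.1; 72 3 67 -0.1; 72 3 67 -0.1; 72 3 67 -0.1; 72 3 67 -0.1",
  "hand": 52
}}

```text
time_s: 7.55
tool_pos: [0.52, -0.2626, 0.1319]
ee_rot: [3.125, 0.317, 0.0]
contact_force: [-0.0, -0.1, 0.5]
width: 0.0517
finger_force: 0.0
```

```bash
python3 - <<'E'
from h import *
plan(*cw(-.0025,-.0965),.031,TH+np.radians(1.1))
im,d,K,W=cam('wrist'); np.savez('w4.npz',im=im,d=d,K=K,W=W)
P=cloud(d,K,W); q=(P[...,:2]-C)@A; z=P[...,2]
k=(abs(q[...,0])<.085)&(q[...,1]>-.15)&(q[...,1]<-.06)&(z>.05)&(z<.068)
print(k.sum(),cv2.minAreaRect(q[k].astype(np.float32)),np.percentile(q[k],[2,98],0),np.median(z[k]))
E
```

```text
shift mm [  0.3  -1.6 100.9] turn -0.06 yaw now 11.59 tilt [ 0.0001 -0.0002 -1.    ] w 0.051717587614121915 t 7.55
5575 ((-0.002261251211166382, -0.09655728936195374), (0.12804049253463745, 0.02257896214723587), 1.2903022766113281) [[-0.0599 -0.1072]
 [ 0.0586 -0.0856]] 0.058827825934403694
```

Second view agrees to under a millimetre, so I'm descending.

{"api": "play_rows", "payload": {
  "commands": "0 -1 25 0; 0 -1 50 0; 0 -1 75 0; 0 -1 90 0; 0 -1 98 0; 0 -1 100 0; 0 -1 100 0; 0 -1 100 0"
}}

```text
time_s: 8.27
tool_pos: [0.5207, -0.2617, 0.0325]
ee_rot: [3.125, 0.318, 0.002]
contact_force: [0.3, 0.6, 0.1]
width: 0.052
finger_force: 0.0
```

{"api": "play_rows", "payload": {
  "commands": "0 0 0 0; 0 0 0 0; 0 0 0 0; 0 0 0 0; 0 0 0 0; 0 0 0 0; 0 0 0 0",
  "hand": 5
}}

```text
time_s: 8.85
tool_pos: [0.5205, -0.2615, 0.0322]
ee_rot: [3.125, 0.318, 0.001]
contact_force: [-1.6, 0.3, 10.9]
width: 0.0213
finger_force: 59.4
```

{"api": "play_rows", "payload": {
  "commands": "0 0 -5 0; 0 0 -15 0; 0 0 -35 0; 0 0 -60 0; 0 0 -90 0; 0 0 -120 0; 0 0 -140 0; 0 0 -140 0"
}}

```text
time_s: 9.52
tool_pos: [0.5214, -0.2621, 0.1761]
ee_rot: [3.122, 0.318, 0.008]
contact_force: [-0.5, 0.3, -1.7]
width: 0.0215
finger_force: 59.3
```

```bash
python3 - <<'E'
from h import *
print(get_obs()['contact_force'],get_obs()['finger_force'])
plan(.42,.12,.20,TH+np.radians(1.1))
E
```

```text
[-0.5103  0.326  -1.6668] 59.287716834805906
shift mm [ -22.3 -394.6  -25.4] turn -0.05 yaw now 11.62 tilt [ 0.0055 -0.0025 -1.    ] w 0.021538106841750757 t 9.5167
```

{"api": "play_rows", "payload": {
  "commands": "-2 -25 -10 0; -4 -60 -20 0; -6 -95 -25 0; -8 -130 -25 0; -10 -165 -25 0; -12 -200 -25 0; -14 -235 -25 0; -16 -270 -25 0; -18 -305 -25 0; -20 -335 -25 0"
}}

```text
time_s: 10.35
tool_pos: [0.4321, 0.0648, 0.1966]
ee_rot: [-3.125, -0.319, -0.0]
contact_force: [0.1, 0.1, -0.9]
width: 0.0216
finger_force: 59.3
```

{"api": "play_rows", "payload": {
  "commands": "-25 -30 0 0; -50 -60 0 0; -50 -70 0 0; -50 -70 0 0; -50 -70 0 0"
}}

```text
time_s: 10.77
tool_pos: [0.3702, 0.1214, 0.1966]
ee_rot: [-3.125, -0.32, -0.001]
contact_force: [1.0, 0.2, -1.3]
width: 0.0219
finger_force: 59.4
```

```bash
python3 - <<'E'
from h import *
im,d,K,W=cam('wrist'); save('w5',im); np.savez('w5.npz',im=im,d=d,K=K,W=W)
P=cloud(d,K,W); z=P[...,2]
o=get_obs(); print(o['tool_pos'],o['width'],o['finger_force'])
def nb(n,im,P,K,W):
    z=P[...,2]; h=im.astype(int)
    m=((h[...,0]>h[...,1]*1.12)&(abs(h[...,1]-h[...,2])<.2*h[...,1])&(z<.03)&(z>-.02)&(P[...,0]<.65)&(P[...,0]>.25)&(P[...,1]>.13)&(P[...,1]<.6)).astype(np.uint8)
    m=cv2.morphologyEx(m,cv2.MORPH_CLOSE,np.ones((7,7)))
    c=max(cv2.findContours(m,0,2)[0],key=cv2.contourArea)
    w=np.array([onz(K,W,u,v,.011) for u,v in c[:,0]]); print(n,cv2.minAreaRect(w[:,:2].astype(np.float32)),np.median(z[m>0]),c[:,0].min(0),c[:,0].max(0))
nb('wrist',im,P,K,W)
for n in('top','side'):
    f=np.load(n+'0.npz'); nb(n,f['im'],cloud(f['d'],f['K'],f['W']),f['K'],f['W'])
E
```

```text
[0.3704 0.1208 0.1965] 0.02148136806895024 59.4196859607473
wrist ((0.4478137493133545, 0.2700478434562683), (0.1844356805086136, 0.1261075884103775), 25.856401443481445) 0.009632959922497908 [74  0] [275 210]
top ((0.4463627338409424, 0.27016445994377136), (0.18376976251602173, 0.12569022178649902), 25.94326400756836) 0.011093959332102665 [173 265] [253 358]
side ((0.4468512237071991, 0.2566419839859009), (0.18970294296741486, 0.13946087658405304), 25.784223556518555) 0.008913153717582278 [218 210] [298 247]
```

View pics/w5.png

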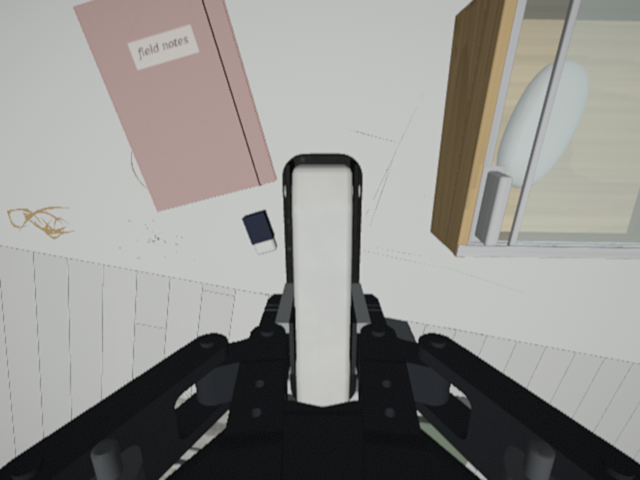

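The wrist view shows the whole notebook (cols 74–275, rows 0–210), and it agrees with the top view: centre (0.447, 0.270), yaw 25.9°. The stapler is held straight at (322,270).

```bash
python3 - <<'E'
from h import *
plan(.447,.270,.08,np.radians(25.9))
f=np.load('w5.npz'); P=cloud(f['d'],f['K'],f['W'])
for v in (180,220,260,300,330,360,390): print(v,P[v,315:330].mean(0))
E
```

```text
shift mm [ 105.  -130.8  116.6] turn -2.38 yaw now 11.61 tilt [ 0.0005  0.     -1.    ] w 0.02148136806895024 t 10.8167
180 [0.4281 0.1345 0.2166]
220 [0.4144 0.1316 0.2211]
260 [0.3995 0.1286 0.2223]
300 [0.3837 0.1253 0.2234]
330 [0.3711 0.1227 0.2241]
360 [0.364  0.121  0.2329]
390 [0.3437 0.117  0.2253]
```

{"api": "play_rows", "payload": {
  "commands": "20 -20 0 -0.5; 40 -45 15 -1.2; 60 -70 30 -1.8; 80 -95 50 -2.4; 100 -120 75 -2.4; 105 -131 95 -2.4; 105 -131 105 -2.4; 105 -131 110 -2.4; 105 -131 110 -2.4; 105 -131 110 -2.4"
}}

```text
time_s: 11.65
tool_pos: [0.4471, 0.2695, 0.0871]
ee_rot: [3.061, 0.705, 0.001]
contact_force: [-0.5, 0.3, -1.1]
width: 0.0213
finger_force: 59.4
```

```bash
python3 - <<'E'
from h import *
plan(.447,.270,.0235,np.radians(25.9)); o=get_obs(); print(o['contact_force'])
a=np.load('w4.npz'); b=np.load('w5.npz')
for n,f,z0 in(('case',a,.020),('hand',b,.1965-.0122)):
    P=cloud(f['d'],f['K'],f['W'])
    y=TH+np.radians(1); c0=cw(-.0022,-.0966) if n=='case' else np.array([.3704,.1208]); R=np.array([[np.cos(y),-np.sin(y)],[np.sin(y),np.cos(y)]])
    q=(P[...,:2]-c0)@R
    k=(abs(q[...,1])<.008)&(abs(q[...,0]-.035)<.02)&(abs(P[...,2]-z0-.04)<.015)
    print(n,k.sum(),np.polyfit(q[k][:,0],P[k][:,2]-z0,1))
E
```

```text
shift mm [ 0.1 -0.5 63.6] turn 0.0 yaw now 25.92 tilt [ 0.0005 -0.0001 -1.    ] w 0.021306582245560306 t 11.65
[-0.4656  0.2569 -1.1299]
case 1479 [-0.0902  0.0405]
hand 4481 [-0.0914  0.0407]
```

Same slope and height as in the case, so it hasn't slipped. Lowering.

{"api": "play_rows", "payload": {
  "commands": "0 0 20 0; 0 0 40 0; 0 0 52 0; 0 0 58 0; 0 0 61 0; 0 0 63 0; 0 0 64 0; 0 0 64 0; 0 0 64 0"
}}

```text
time_s: 12.4
tool_pos: [0.4467, 0.2708, 0.0229]
ee_rot: [-3.061, -0.707, -0.001]
contact_force: [-0.1, 0.0, -1.9]
width: 0.0215
finger_force: 59.4
```

{"api": "play_rows", "payload": {
  "commands": "0 0 0.5 0; 0 0 1 0; 0 0 1.5 0; 0 0 1.5 0"
}}

```text
time_s: 12.73
tool_pos: [0.4467, 0.2708, 0.0221]
ee_rot: [-3.06, -0.707, -0.002]
contact_force: [-4.3, -2.4, 25.1]
width: 0.0214
finger_force: 63.2
```

{"api": "play_rows", "payload": {
  "commands": "0 0 -0.5 0; 0 0 -0.5 0; 0 0 -0.5 0"
}}

```text
time_s: 12.98
tool_pos: [0.4467, 0.2708, 0.0221]
ee_rot: [-3.061, -0.707, -0.001]
contact_force: [-2.5, -0.9, 14.5]
width: 0.0216
finger_force: 61.7
```

{"api": "play_rows", "payload": {
  "commands": "0 0 0 0; 0 0 0 0; 0 0 0 0; 0 0 0 0; 0 0 0 0; 0 0 0 0",
  "hand": 52
}}

```text
time_s: 13.48
tool_pos: [0.4465, 0.2707, 0.0213]
ee_rot: [-3.061, -0.707, 0.0]
contact_force: [0.0, 0.4, 0.9]
width: 0.0517
finger_force: 0.0
```

{"api": "play_rows", "payload": {
  "commands": "0 0 -10 0; 0 0 -30 0; 0 0 -60 0; 0 0 -90 0; 0 0 -120 0; 0 0 -150 0; -40 0 -170 0; -60 0 -170 0; -60 0 -170 0; -60 0 -170 0"
}}

```text
time_s: 14.32
tool_pos: [0.3923, 0.2443, 0.1925]
ee_rot: [-3.06, -0.708, -0.002]
contact_force: [0.5, 0.3, 0.4]
width: 0.052
finger_force: 0.0
```

```bash
python3 - <<'E'
from h import *
im,d,K,W=cam('wrist'); P=cloud(d,K,W); z=P[...,2]
k=(z>.038)&(z<.065)&(np.hypot(P[...,0]-.447,P[...,1]-.27)<.1)
print(k.sum(),cv2.minAreaRect(P[k][:,:2].astype(np.float32)),np.percentile(z[k],[50,98]))
ti=cam('top')[0]; a=cv2.resize(ti[150:370,160:510],(770,484),interpolation=cv2.INTER_CUBIC); a=np.clip(a.astype(float)*1.6,0,255).astype(np.uint8)
save('final',a); o=get_obs(); print(o['width'],o['tool_pos'],o['contact_force'])
E
```

```text
4225 ((0.44620949029922485, 0.2724660038948059), (0.12905234098434448, 0.027415404096245766), 25.20650863647461) [0.0488 0.0517]
0.051831398484999215 [0.393  0.2446 0.1916] [-0.428  -1.3135  0.0056]
```

View pics/final.png

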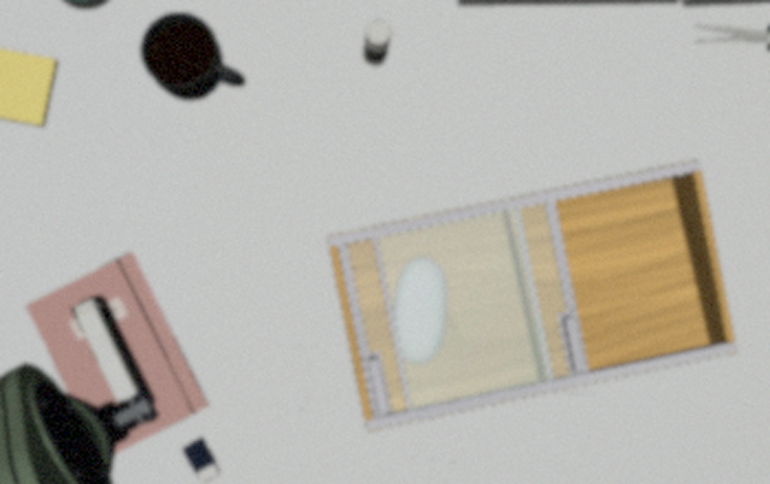

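The stapler stands on the middle of the notebook (centre within 3 mm, yaw within 1°). The left door is shut, the right door is fully open, and the mouse, mug and glue stick are untouched. Handing in.

```bash
python3 -c "
from h import *
print(ticket.finish_job())"
```

```text
the job is handed in; nothing more can be done
None
```

I handed the job in at about 14 s: the right door is fully open and the stapler stands lengthways on the middle of the notebook, with the mouse, mug and glue stick untouched; the left door started about 17 mm open, so I pushed it shut first.

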